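Click the balloon pump's size wheel to the yellow mark and start it

ROBOT

A 6-joint arm with a two-finger parallel gripper is mounted at the origin on the work surface. World frame = base frame: x ahead of the robot, y to its left, z up, the work surface at z = 0. Lengths are in m, angles in rad, forces in N, time in s.
With the tool pointing down it reaches from about 0.35 to 0.975 m from the base axis. Payload 4.9 kg.
Tool frame: the origin (TCP) lies at the very end of the fingers, on their centre line; the grasp point (between the pads) lies manip.grip_depth behind it (manip.grip_depth is the distance from the TCP to the grasp point, in m); z points along the fingers, y is the direction in which the jaws open and shut (so a half turn about z gives the same grasp; the last joint's range is limited). The gripper opens to 85 mm and grips with 20 to 120 N. Pads are 22 mm wide; open, the fingers measure 114 mm over their backs; the gripper's body (76 mm by 85 mm) begins 54 mm behind the grasp point. The pads swing forward as they close: fully open they stand 13 mm farther back than shut.
Start: joints at [-1.469, 0.053, 1.613, -0, 1.476, -0.119], TCP at [0.137, -0.61, 0.207] pointing down, gripper open.
Joint ranges: [-3.01, 3.01], [-1.01, 2.22], [0.06, 2.58], [-1.02, 4.17], [0.09, 2.62], [-3.14, 3.14]. Speed limits (rad/s): [2.57, 2.57, 3.14, 3.14, 3.14, 3.14].

INTERFACE

Orientations are given as a rotation vector (axis times angle).
In Python, from rig import manip gives the robot as it stands.
- The arm moves only by the shell command python3 -m creep 'ROWS' [OPENING] [FORCE]. ROWS is JSON, a list of rows, each a list of 6 numbers: the shift along the tool's x, y, z each as a share of 4 cm, from -1 to 1, then the turn, a rotation vector about the tool's x, y, z each as a share of 5 degrees, from -1 to 1. A call has 1 to 20 rows; each row shifts and turns the commanded pose from where the row before left it, along the tool's axes as they then stand; what a row does not reach is not made up. A row lasts 1/12 s, in which the tool goes at most 41.7 mm and 7.16 degrees, less where a joint would pass 70% of its speed; a pose out of reach is approached as far as the arm can. A call with a number of a shift or a turn outside -1 to 1 is refused whole. A call with a gripper value outside its range is refused whole. OPENING is the opening, from 0 (shut) to 1 (fully open), set as the call begins (- or left out, the last holds). The fingers move at their own pace and stop on an object; FORCE is the grip in N (left out, the last holds). Time passes only in rows, so rows that do not move let the fingers close. It gives the time, the measured TCP pose, the force and the opening at its end, in the units of the state.
- manip.state(): the state, without advancing time (a new reading comes with each control period).
- manip.grab_frame(name): name is "scene" or "top"; returns a dict with "color" (420x560x3 uint8, red, green, blue), "fx", "fy", "cx", "cy" (pixels), "R" (3x3) and "t" (3): a world point X has camera coordinates R X + t. Camera axes: x right, y down, z forward; pixel columns grow to the right and rows downward; lengths in m; the calibration is good to about 2 mm. A picture is of the moment at which its call begins. There is no depth.
- manip.job_done(): hands the job in, once; it reports no verdict.
The state is a dict: "time": time; "joints": joint angles; "dq": joint speeds; "joint_torque": joint torques, N m; "tool_pos": TCP position; "tool_rot": TCP orientation; "wrist_force": force on the tool from outside, world axes, zero at the start; "wrist_torque": the same for the moment, N m; "finger_gap": finger opening in m.
Only numpy, scipy, OpenCV 4.12 (cv2) and the standard library are available. Lean on these libraries where they do the work, as an engineer would, in place of code of your own. Each camera call takes 0.05 s, during which the arm holds its last target.

TASK

Set the pink balloon pump to the yellow size: with a fingertip on the tread, flick the black thumbwheel on its deck forward (top edge away from the robot) until the yellow bar has clicked into place between the two white pointers. Only then press the green start button fully down and let it come up again. Work on the pump with the fingertips alone, do not lift or shove it, and leave the purple weights, the frosted cup and the tin standing where they are.

Things in the scene. Friction and masses are not known exactly. Their poses are not given: they have to be found in the camera images.
- pump: Loose electric balloon pump, 1.4 kg: pink housing 160 mm (x) by 240 mm (y), flat white deck 107 mm above the table. Origin: centre of its underside; z up, x points away from the robot towards its two white nozzles, which stand 48 mm above the deck at x +38, y +60 and -60 mm. A carry handle is folded on its back, out to x +103 mm. Do not lift or shove it.
- wheel_top (a point): Top of the thumbwheel's tread: x -30, y +50, z 122 mm of the pump, with the pump's axes; it does not turn with the wheel. Wheel 54 mm across, 20 mm wide, axle along the pump's y; it stands 15 mm out of the deck between two bezel discs 4 mm lower. Rubber tread, friction 1.3: a fingertip pressed on top with about 4 N and drawn 14 mm along x turns it one click, which takes 1.5 to 2 N along the tread.
- wheel_axle (a point): Centre of the thumbwheel, 27 mm below point wheel_top, inside the housing; fixed to the pump, same axes. Bars lie across the tread one click (30 degrees) apart, for settings 1 to 8: white ones that grow wider with the setting, and setting 6, a 17 mm wide yellow bar. The bar on top, between the white pointers, is the one set. Turning forward, the next bars rise out of the deck on the robot's side.
- size_wheel (a joint): Turn of the thumbwheel in rad, growing as its top moves along the pump's +x (forward). It clicks every 0.5236 rad (30 degrees) and springs to the nearest click when let go: setting n rests at (n - 1) x 0.5236. Eight settings, a stop at either end. It starts at setting 1, 2, 3 or 4. Yellow is setting 6, at 2.618.
- start_top (a point): Centre of the top of the green start button, 28 mm across, in a grey collar 44 mm across; at x -30, y -60 mm of the pump, 22 mm above the deck when up (129 mm above the table). Pressed straight down.
- start (a joint): Travel of the start button in m: 0 up, 0.006 fully down. Springs back; 5 N holds it fully down.
- weight0: Purple balloon weight, first from the right (pump's -y end) of the row on the robot's side of the pump (about 130 mm from its origin, 55 mm apart); 44 mm wide, 47 mm tall; origin at the centre of its underside, z up. A bystander.
- weight1: The second weight of the row, like weight0. A bystander.
- weight2: The third weight of the row, like weight0. A bystander.
- weight3: The fourth (leftmost) weight of the row, like weight0. A bystander.
- hurricane_cup: Frosted glass hurricane cup, 88 mm wide, 125 mm tall; origin at the centre of its underside, z up; about 200 mm left or right of the pump's origin. A bystander.
- tealight_tin: Flat steel tea-light tin with a flip-top lid, 66 by 98 mm, 26 mm tall; origin at the centre of its underside, z up; about 210 mm left or right of the pump's origin. A bystander.

How it is judged:
On the way, in this order (a step that is already met when the one before it is completed fails the run):
1. the wheel has come to rest clicked in at the yellow mark (value of joint size_wheel between 2.478 and 2.758 rad and velocity of joint size_wheel between -0.3 and 0.3 rad/s), for 0.3 s.
2. the start button is pressed fully down (value of joint start above 0.0045 m), for 0.05 s.
At the end, for the whole second after the job is handed in: The thumbwheel rests at setting 6 (2.618 rad, within 0.14 rad), the start button is up again (within 1.5 mm), the pump has moved less than 30 mm and stands level, and the four weights, the cup and the tin stand upright within 20 mm of where they were (value of joint size_wheel between 2.478 and 2.758 rad and value of joint start below 0.0015 m and distance of pump from where it was at the start of the episode below 0.03 m and angle between pump's own z axis and vertical below 0.05 rad and distance of each of weight0, weight1, weight2, weight3, hurricane_cup, tealight_tin from where it was at the start of the episode below 0.02 m and angle between each of weight0, weight1, weight2, weight3, hurricane_cup, tealight_tin's own z axis and vertical below 0.2 rad and linear speed of pump below 0.02 m/s); the robot touches nothing.
It fails at once if the start button is pressed while the wheel is at another setting (value of joint start above 0.003 m and not (value of joint size_wheel between 2.478 and 2.758 rad)).
It fails at once if the pump is lifted, tipped or shoved by more than 30 mm (distance of pump from where it was at the start of the episode above 0.03 m or height (world z) of pump above 0.012 m or angle between pump's own z axis and vertical above 0.12 rad).
It fails at once if the arm or the gripper's body, not the fingers, bears on the pump (contact force between the arm and pump above 3 N).
It fails at once if a weight, the cup or the tin is lifted, moved by more than 20 mm or tipped (distance of any of weight0, weight1, weight2, weight3, hurricane_cup, tealight_tin from where it was at the start of the episode above 0.02 m or angle between any of weight0, weight1, weight2, weight3, hurricane_cup, tealight_tin's own z axis and vertical above 0.25 rad).
It also fails if it takes over 54 s, if anything falls off the work surface, if the arm or the gripper's body presses on something with over 40 N, if the wrist force passes 120 N, or if a joint passes its speed limit or range.

## Working session

There is one attempt and no reset: what is moved stays moved. The work goes in short steps, Python scripts to look and compute and a shell command to move; the robot and the scene stay as the last step left them, time stands still between calls to the robot, and variables do not carry over. Pictures are saved under pics/ and viewed, and the job is handed in when it is done.

```bash
mkdir -p pics; python3 - <<'E'
from rig import manip
import cv2
for n in("scene","top"):
    f=manip.grab_frame(n);cv2.imwrite(f"pics/{n}0.png",f["color"][:,:,::-1]);print(n,f["fx"],f["fy"],f["cx"],f["cy"],f["R"],f["t"])
print(manip.state(),manip.grip_depth)
E
```

```text
scene 539.4696940789959 539.4696940789959 276.99520587262367 209.33831081415588 [[ 0.83101882  0.55607293 -0.01380634]
 [ 0.42737981 -0.65418744 -0.62400744]
 [-0.35602559  0.51266138 -0.78129642]] [-0.48857466 -0.13606545  1.36514075]
top 479.28398568508203 479.28398568508203 286.6902257295824 215.72661593262129 [[-0.02692267 -0.99932073 -0.02516449]
 [-0.98753803  0.03049323 -0.15439821]
 [ 0.15506068  0.02069408 -0.98768818]] [0.07325441 0.55341578 0.87140462]
{'time': 0.1, 'joints': array([-1.46900490e+00,  5.32659702e-02,  1.61417681e+00, -8.66372616e-06,
        1.47601523e+00, -1.19016447e-01]), 'dq': array([-2.05330425e-03, -3.33905780e-03, -4.68687788e-03,  4.07966014e-04,
       -1.62975872e-04, -5.55369209e-06]), 'joint_torque': array([-6.79676086e-04, -3.94902349e+01, -3.71363461e+01, -8.98008443e-05,
        3.96042393e-03, -1.74350987e-07]), 'tool_pos': array([ 0.13681034, -0.60920491,  0.20548941]), 'tool_rot': array([-3.12061147e+00, -3.45935771e-01, -1.16820416e-05]), 'wrist_force': array([ 0.06030519,  0.34916643, -0.44967086]), 'wrist_torque': array([ 0.00244148,  0.02675948, -0.01292721]), 'finger_gap': 0.08525194790935664} 0.0187
```

View pics/scene0.png

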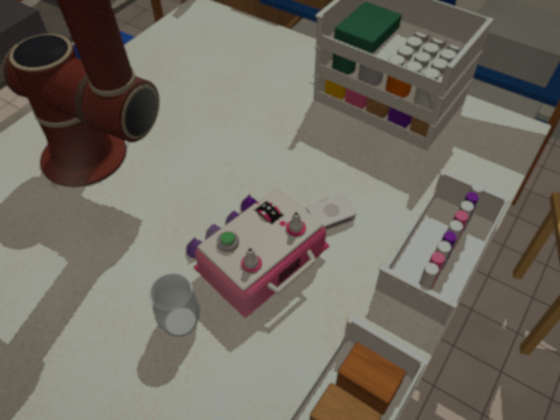

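View pics/top0.png

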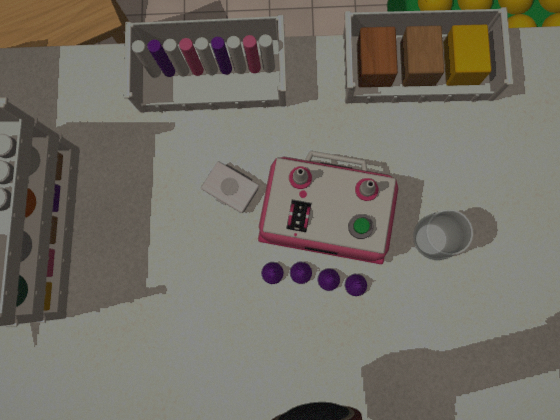

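```bash
python3 - <<'E'
import cv2
a=cv2.imread("pics/top0.png")[100:310,150:400];cv2.imwrite("pics/c1.png",cv2.resize(a,None,fx=2.8,fy=2.8,interpolation=cv2.INTER_CUBIC))
E
```

```text
(no output)
```

View pics/c1.png

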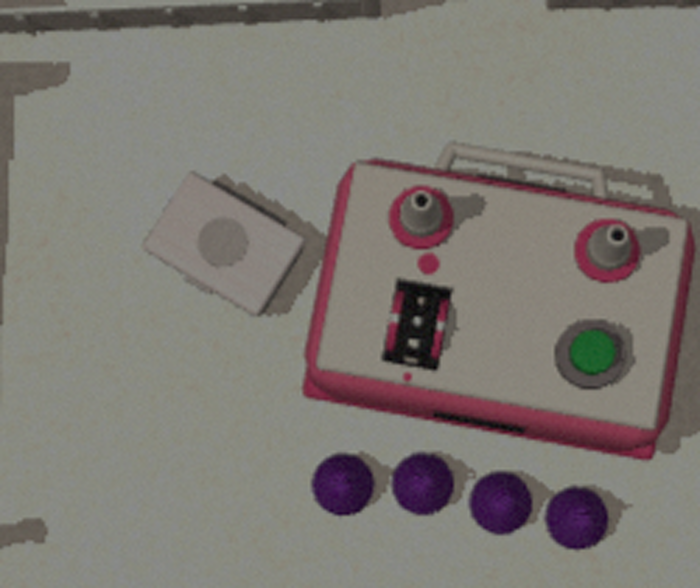

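```bash
cat > h.py <<'E'
import numpy as np, cv2
from rig import manip
def ray(f,u,v,z):
    R=np.array(f["R"]);t=np.array(f["t"]);c=-R.T@t
    d=R.T@np.array([(u-f["cx"])/f["fx"],(v-f["cy"])/f["fy"],1]);return c+d*(z-c[2])/d[2]
def proj(f,X):
    p=np.array(f["R"])@X+np.array(f["t"]);return f["fx"]*p[0]/p[2]+f["cx"],f["fy"]*p[1]/p[2]+f["cy"]
E
python3 - <<'E'
from h import *
f=manip.grab_frame("top");im=f["color"][:,:,::-1]
cv2.imwrite("pics/c2.png",cv2.resize(im[190:245,270:345],None,fx=10,fy=10,interpolation=cv2.INTER_CUBIC))
w=ray(f,299.3,215,.122);b=ray(f,362.1,225.4,.129);n1=ray(f,150+421/2.8,100+199/2.8,.155);n2=ray(f,150+617/2.8,100+234/2.8,.155)
print(w,b,n1,n2)
# deck corners
for (u,v) in [(350,163),(690,213),(657,430),(318,370)]: print(ray(f,150+u/2.8,100+v/2.8,.107))
# fit pose
P=np.array([[-30,50],[-30,-60],[38,60],[38,-60]])/1e3;W=np.array([w,b,n1,n2])[:,:2]
pc,wc=P.mean(0),W.mean(0);H=(P-pc).T@(W-wc);U,S,V=np.linalg.svd(H);R=(U@V).T
o=wc-R@pc;print("yaw",np.arctan2(R[1,0],R[0,0]),"o",o,"res",(P@R.T+o-W)*1e3)
print("wheel",R@P[0]+o,"btn",R@P[1]+o)
g=manip.grab_frame("scene")
cv2.imwrite("pics/c3.png",cv2.resize(g["color"][185:310,185:345,::-1],None,fx=4.8,fy=4.8,interpolation=cv2.INTER_CUBIC))
for q,z in((0,.122),(1,.129),(2,.155),(3,.155)): 
  x,y=proj(g,np.array([*(R@P[q]+o),z]));print((x-185)*4.8,(y-185)*4.8)
E
```

```text
[0.54364527 0.03357858 0.122     ] [ 0.5211321  -0.07360512  0.129     ] [0.61388962 0.02963174 0.155     ] [ 0.58833688 -0.08754759  0.155     ]
[0.65146781 0.07425112 0.107     ]
[ 0.61112207 -0.14233237  0.107     ]
[ 0.47326732 -0.11326842  0.107     ]
[0.51727401 0.09760356 0.107     ]
yaw -0.20900035211544477 o [ 0.56335672 -0.02121007] res [[ 0.73838795  0.34775344]
 [ 0.42852679 -0.07481729]
 [-0.91090347 -0.03180299]
 [-0.25601126 -0.24113316]]
wheel [0.54438366 0.03392633] btn [ 0.52156063 -0.07367994]
396.57903609696075 112.72692222356208
198.02752391029134 252.51090261843777
528.9932539013057 141.26183587882875
308.59239518927 315.6194757059771
```

View pics/c2.png

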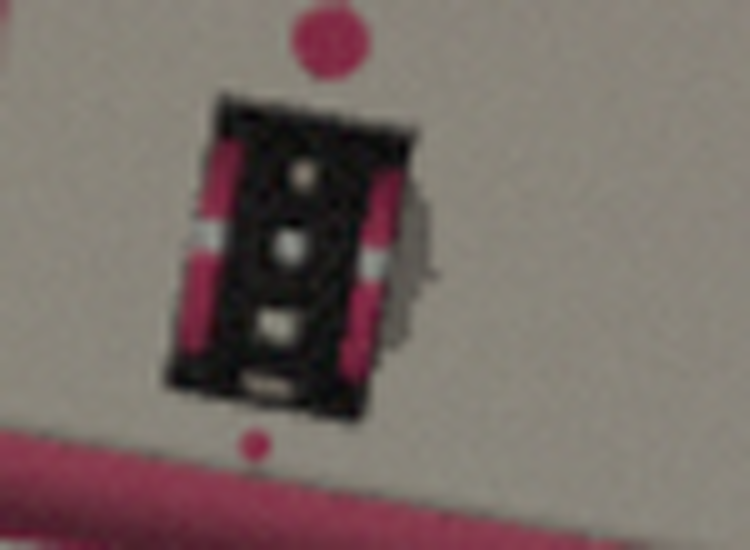

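View pics/c3.png

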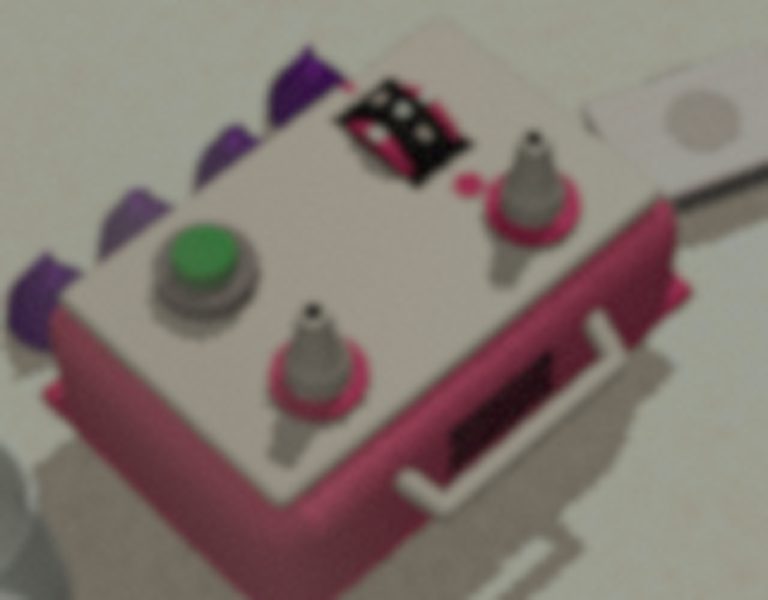

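```bash
cat > m.py <<'E'
from h import *
from scipy.spatial.transform import Rotation as Ro
import sys
YAW=-0.209;O=np.array([0.56335672,-0.02121007])
s=manip.state();R=Ro.from_rotvec(s["tool_rot"]).as_matrix()
c,n=np.cos(YAW),np.sin(YAW);Rp=np.array([[c,-n],[n,c]])
p=s["tool_pos"]
print("t",s["time"],"pos",p,"pump mm",(Rp.T@(p[:2]-O)*1e3).round(2),"z",(p[2]*1e3).round(2),"F",s["wrist_force"].round(2),"gap",round(s["finger_gap"],4))
des=np.array([[c,n,0],[n,-c,0],[0,0,-1]]).T
print("turn units",(Ro.from_matrix(R.T@des).as_rotvec(degrees=True)/5).round(3))
if len(sys.argv)>1:
    x,y,z=map(float,sys.argv[1:4])
    g=np.array([*(Rp@np.array([x,y])/1e3+O),z/1e3])
    print("shift units (40mm)",(R.T@(g-p)/.04).round(3))
E
python3 -m creep '[[0,0,0,0,0,1],[0,0,0,0,0,1],[0,0,0,0,0,1],[0,0,0,0,0,1],[0,0,0,0,0,0.9],[0,0,0,0,0,0],[0,0,0,0,0,0]]' 0 40
python3 m.py -37 50 200
```

```text
time: 0.78
tool_pos: [0.1369, -0.6097, 0.2063]
tool_rot: [-3.125, 0.321, 0.0]
wrist_force: [-0.6, -1.3, 0.2]
finger_gap: 0.0006
t 0.7833 pos [ 0.13688092 -0.60965236  0.20631065] pump mm [-295.1  -664.12] z 206.31 F [-0.64 -1.34  0.21] gap 0.0006
turn units [-0.006  0.001  0.048]
shift units (40mm) [  6.527 -17.826   0.166]
```

```bash

python3 -m creep '[[0.15,-0.45,0,0,0,0],[0.3,-0.85,0,0,0,0],[0.34,-0.93,0,0,0,0],[0.34,-0.93,0,0,0,0],[0.34,-0.93,0,0,0,0],[0.34,-0.93,0,0,0,0],[0.34,-0.93,0,0,0,0],[0.34,-0.93,0,0,0,0],[0.34,-0.93,0,0,0,0],[0.34,-0.93,0,0,0,0],[0.34,-0.93,0,0,0,0],[0.34,-0.93,0,0,0,0],[0.34,-0.93,0,0,0,0],[0.34,-0.93,0,0,0,0],[0.34,-0.93,0,0,0,0],[0.34,-0.93,0,0,0,0],[0.34,-0.93,0,0,0,0],[0.34,-0.93,0,0,0,0],[0.34,-0.93,0,0,0,0],[0.3,-0.85,0,0,0,0]]'
python3 m.py -37 50 140
```

```text
time: 2.45
tool_pos: [0.5409, 0.042, 0.2067]
tool_rot: [-3.125, 0.32, -0.001]
wrist_force: [0.1, -0.5, -0.2]
finger_gap: 0.0001
t 2.45 pos [0.54086301 0.0419902  0.20667858] pump mm [-35.12  57.16] z 206.68 F [ 0.1  -0.47 -0.24] gap 0.0001
turn units [-0.002 -0.006  0.059]
shift units (40mm) [-0.049  0.179  1.667]
```

```bash

python3 -m creep '[[0,0.03,0.3,0,0,0.06],[-0.05,0.03,0.4,0,0,0],[0,0,0.4,0,0,0],[0,0,0.4,0,0,0],[0,0,0.2,0,0,0],[0,0,0,0,0,0],[0,0,0,0,0,0],[0,0,0,0,0,0]]'
python3 m.py -37 50 122
python3 - <<'E'
from h import *
g=manip.grab_frame("scene")
cv2.imwrite("pics/c4.png",cv2.resize(g["color"][145:270,185:345,::-1],None,fx=4.8,fy=4.8,interpolation=cv2.INTER_CUBIC))
E
```

```text
time: 3.12
tool_pos: [0.5383, 0.0375, 0.1399]
tool_rot: [-3.124, 0.332, -0.003]
wrist_force: [0.5, -0.1, 0.5]
finger_gap: 0.0
t 3.1167 pos [0.53830073 0.0375056  0.13986249] pump mm [-36.69  52.24] z 139.86 F [ 0.55 -0.12  0.46] gap 0.0
turn units [-0.003 -0.021 -0.033]
shift units (40mm) [-0.008  0.056  0.447]
```

View pics/c4.png

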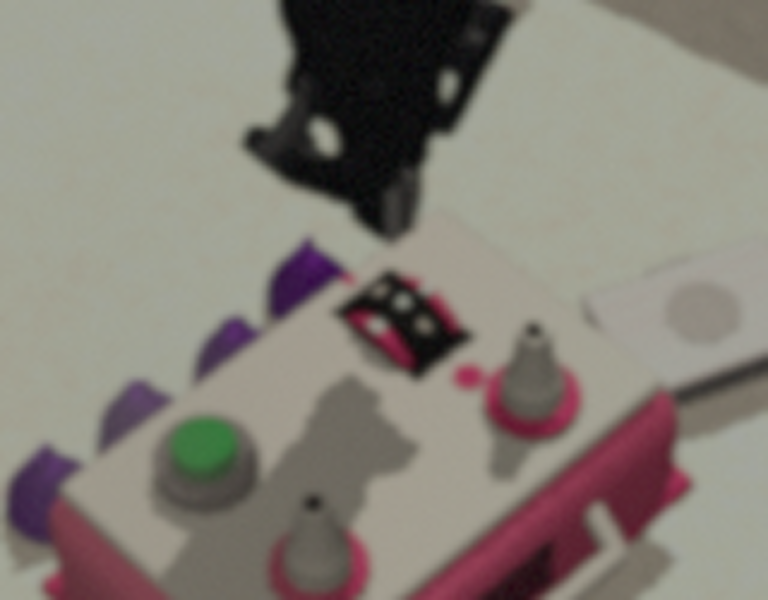

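The shut fingertips hang above and just robot-side of the wheel (wheel near 405,320 in the crop), clear of everything. Descending gently.

```bash

python3 -m creep '[[0,0.05,0.15,0,0,0],[0,0,0.15,0,0,0],[0,0,0.08,0,0,0],[0,0,0.02,0,0,0],[0,0,0.02,0,0,0],[0,0,0,0,0,0],[0,0,0,0,0,0]]'
python3 m.py -37 50 122
python3 -m creep '[[0,0,0.02,0,0,0],[0,0,0.02,0,0,0],[0,0,0,0,0,0],[0,0,0,0,0,0]]'
python3 m.py -37 50 122
```

```text
time: 3.75
tool_pos: [0.5372, 0.0358, 0.1219]
tool_rot: [-3.124, 0.332, -0.0]
wrist_force: [0.2, -0.7, -0.2]
finger_gap: 0.0001
t 3.75 pos [0.53722638 0.03578693 0.12188834] pump mm [-37.39  50.34] z 121.89 F [ 0.18 -0.71 -0.2 ] gap 0.0001
turn units [-0.    -0.001 -0.034]
shift units (40mm) [ 0.01   0.008 -0.003]
time: 4.08
tool_pos: [0.5372, 0.0358, 0.1202]
tool_rot: [-3.124, 0.332, -0.0]
wrist_force: [-0.4, 0.0, 0.6]
finger_gap: 0.0003
t 4.0833 pos [0.53715731 0.03579482 0.12022244] pump mm [-37.46  50.33] z 120.22 F [-0.37  0.03  0.57] gap 0.0003
turn units [-0.    -0.    -0.035]
shift units (40mm) [ 0.011  0.008 -0.044]
```

```bash

for i in 1 2 3; do python3 -m creep '[[0,0,0.02,0,0,0],[0,0,0,0,0,0],[0,0,0,0,0,0]]' | grep -E "pos|force"; done
```

```text
tool_pos: [0.5371, 0.0358, 0.1193]
wrist_force: [-0.3, -0.6, 0.2]
tool_pos: [0.5371, 0.0358, 0.1186]
wrist_force: [-0.5, 0.0, 0.0]
tool_pos: [0.5371, 0.0357, 0.1177]
wrist_force: [-0.1, -1.2, -0.3]
```

```bash

cat > pic.py <<'E'
from h import *
import sys
k=sys.argv[1]
g=manip.grab_frame("scene")["color"][175:235,235:315,::-1]
t=manip.grab_frame("top")["color"][170:255,250:365,::-1]
a=cv2.resize(g,(600,450),interpolation=cv2.INTER_CUBIC);cv2.imwrite(f"pics/{k}s.png",a)
cv2.imwrite(f"pics/{k}t.png",cv2.resize(t,None,fx=5,fy=5,interpolation=cv2.INTER_CUBIC))
E
python3 pic.py d1
```

```text
(no output)
```

View pics/d1s.png

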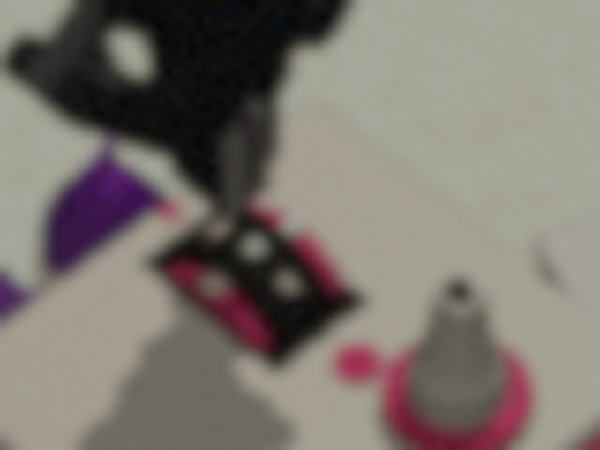

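View pics/d1t.png

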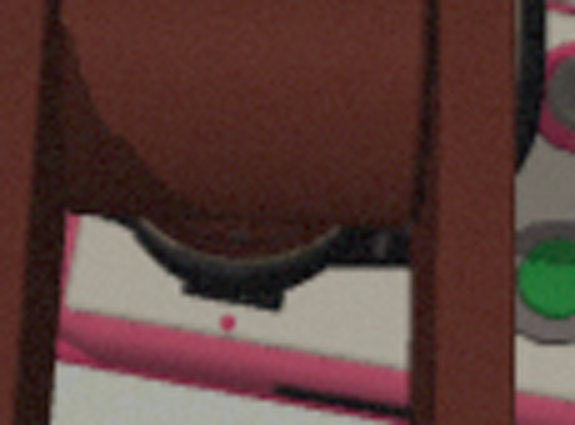

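```bash
python3 - <<'E'
from h import *
g=manip.grab_frame("scene")
f=lambda X:[round((a-b)*7.5) for a,b in zip(proj(g,np.array(X)),(235,175))]
print(f([.5371,.0357,.1177]),f([.5444,.0339,.122]),f([.5444,.0339,.118]))
c,n=np.cos(-.209),np.sin(-.209)
for dx in(-11,11):
  for dy in(-8,8):
    print(dx,dy,f([.5371+(c*dx-n*dy)/1e3,.0357+(n*dx+c*dy)/1e3,.1177]))
# bars seen: middle (255,245)
from h import ray
print(ray(g,235+255/7.5,175+245/7.5,.122))
E
```

```text
[227, 245] [245, 251] [245, 260]
-11 -8 [178, 239]
-11 8 [220, 207]
11 -8 [233, 284]
11 8 [276, 252]
[0.5455257  0.03721315 0.122     ]
```

The tip, ending near (232,215) in the scene crop, is still above the tread with all bars visible, about 10 mm higher than the TCP reading suggests. I'll keep creeping down until the force rises.

```bash

for i in 1 2 3 4 ; do python3 -m creep '[[0,0,0.025,0,0,0],[0,0,0,0,0,0],[0,0,0,0,0,0]]' | grep -E "pos|force"; done; python3 pic.py d2
```

```text
tool_pos: [0.5371, 0.0358, 0.1167]
wrist_force: [0.3, -0.0, 0.5]
tool_pos: [0.5371, 0.0358, 0.1157]
wrist_force: [0.4, -0.3, -0.1]
tool_pos: [0.5371, 0.0358, 0.1147]
wrist_force: [0.0, -0.3, 0.4]
tool_pos: [0.5371, 0.0358, 0.1137]
wrist_force: [1.4, -0.5, -0.5]
```

View pics/d2s.png

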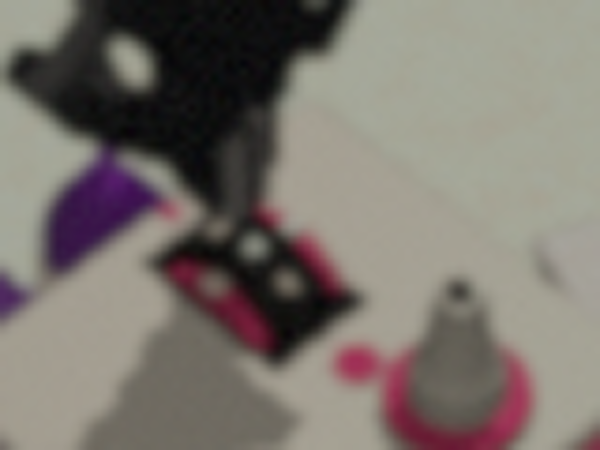

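```bash
python3 - <<'E'
from h import *
g=manip.grab_frame("scene")
im=g["color"][130:230,215:315,::-1].astype(float)/255
im=np.clip(im*1.0,0,1)**0.45
cv2.imwrite("pics/e1.png",cv2.resize((im*255).astype(np.uint8),(600,600),interpolation=cv2.INTER_CUBIC))
f=lambda X:[round((a-b)*6) for a,b in zip(proj(g,np.array(X)),(215,130))]
s=manip.state();p=s["tool_pos"]
print(f(p),[f(p+[0,0,h]) for h in(.01,.02,.04,.073)])
E
```

```text
[302, 473] [[301, 455], [300, 436], [298, 398], [295, 332]]
```

View pics/e1.png

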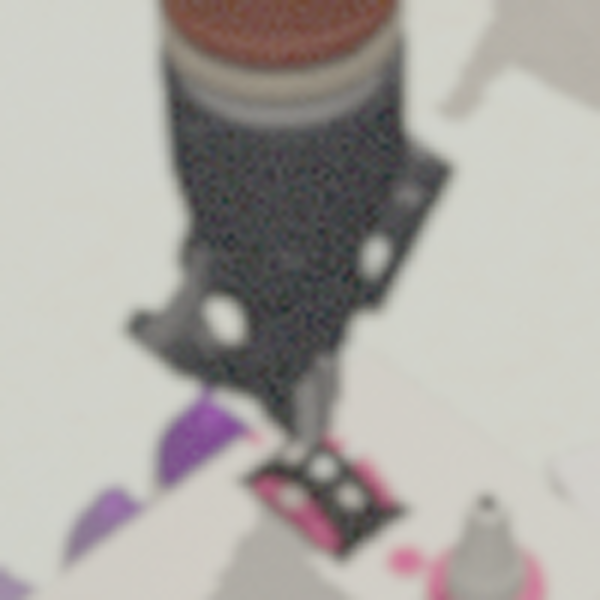

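```bash

for i in 1 2 3 4 5 6; do python3 -m creep '[[0,0,0.02,0,0,0],[0,0,0,0,0,0],[0,0,0,0,0,0]]' | grep -E "pos|force"; done; python3 pic.py d3
```

```text
tool_pos: [0.5371, 0.0358, 0.1129]
wrist_force: [0.3, 0.3, -0.1]
tool_pos: [0.5371, 0.0358, 0.1121]
wrist_force: [-0.0, -0.2, 1.0]
tool_pos: [0.5371, 0.0358, 0.1113]
wrist_force: [-0.2, 0.4, -0.2]
tool_pos: [0.5371, 0.0358, 0.1105]
wrist_force: [0.7, 0.2, 0.0]
tool_pos: [0.5371, 0.0358, 0.1098]
wrist_force: [0.2, 0.8, 0.4]
tool_pos: [0.5371, 0.0358, 0.1089]
wrist_force: [0.0, -0.3, 0.1]
```

View pics/d3s.png

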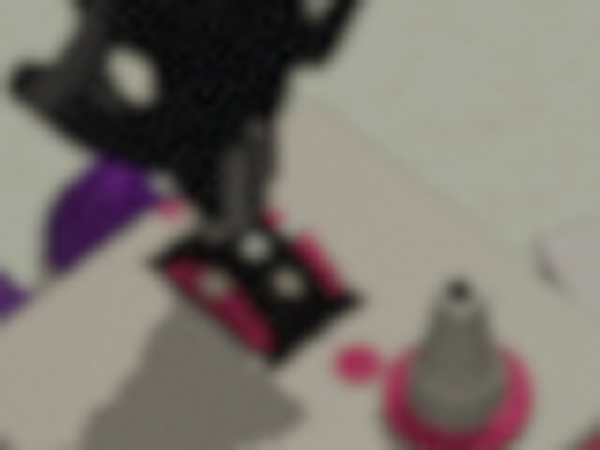

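The tip (235,230) now starts to cover the robot-side bar, so it is in front of the wheel and still above it. I'll continue down.

```bash

for i in 1 2 3 4 5 6; do python3 -m creep '[[0,0,0.02,0,0,0],[0,0,0,0,0,0],[0,0,0,0,0,0]]' | grep -E "pos|force"; done; python3 pic.py d4
```

```text
tool_pos: [0.5371, 0.0358, 0.1081]
wrist_force: [-0.8, 0.8, -0.4]
tool_pos: [0.5371, 0.0358, 0.1073]
wrist_force: [-0.6, -0.2, 0.6]
tool_pos: [0.5371, 0.0358, 0.1065]
wrist_force: [-0.6, 0.4, 0.2]
tool_pos: [0.5371, 0.0358, 0.1057]
wrist_force: [-0.3, 0.2, -0.2]
tool_pos: [0.5371, 0.0358, 0.1049]
wrist_force: [-1.1, 0.6, 0.1]
tool_pos: [0.5371, 0.0358, 0.1041]
wrist_force: [0.2, -0.4, -0.1]
```

View pics/d4s.png

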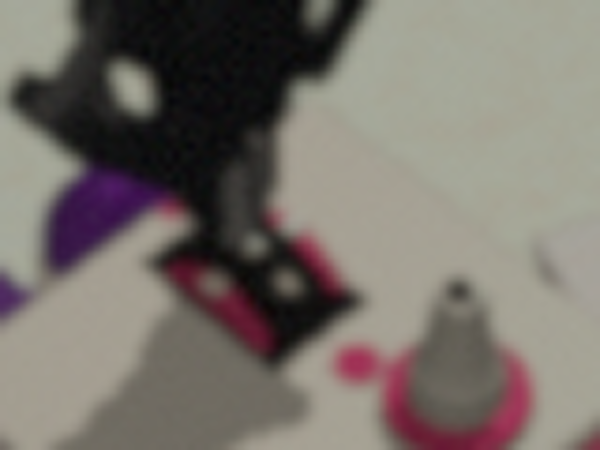

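```bash

for i in 1 2 3 4 ; do python3 -m creep '[[0,0,0.025,0,0,0],[0,0,0,0,0,0],[0,0,0,0,0,0]]' | grep -E "time|pos|force"; done
```

```text
time: 9.58
tool_pos: [0.5371, 0.0358, 0.1031]
wrist_force: [0.1, -0.1, 0.6]
time: 9.83
tool_pos: [0.5371, 0.0358, 0.1021]
wrist_force: [0.2, 0.4, 0.0]
time: 10.08
tool_pos: [0.5371, 0.0358, 0.1011]
wrist_force: [0.7, 0.3, -0.6]
time: 10.33
tool_pos: [0.5371, 0.0358, 0.1001]
wrist_force: [-0.3, -1.3, -0.2]
```

```bash

python3 - <<'E'
from h import *
g=manip.grab_frame("scene")
im=g["color"][165:235,235:315,::-1].astype(float)/255
im=np.clip(im,0,1)**0.45
cv2.imwrite("pics/e2.png",cv2.resize((im*255).astype(np.uint8),(640,560),interpolation=cv2.INTER_CUBIC))
f=manip.grab_frame("top")
cv2.imwrite("pics/e2t.png",((f["color"][:,:,::-1]/255.)**.5*255).astype(np.uint8))
E
```

```text
(no output)
```

View pics/e2.png

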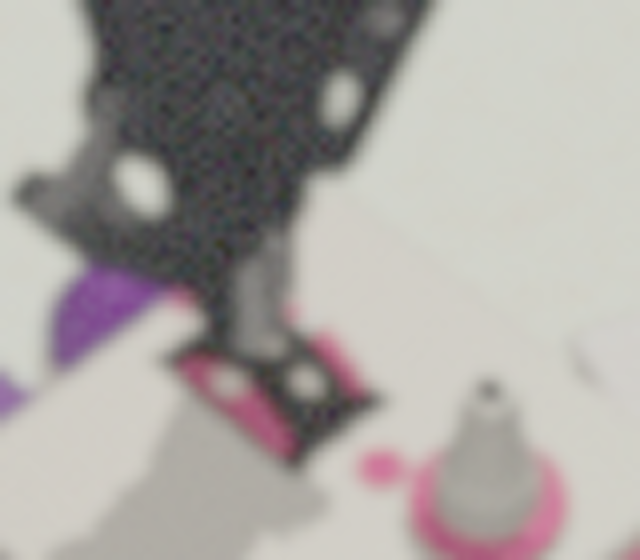

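View pics/e2t.png

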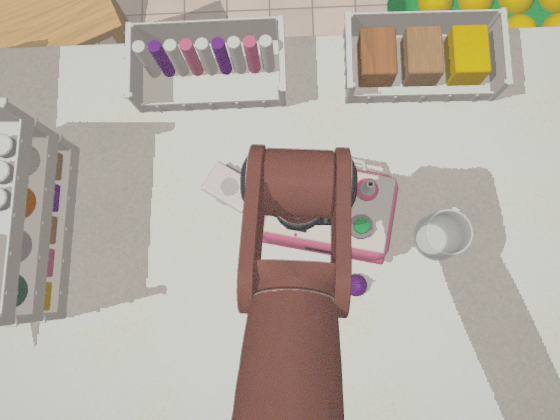

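```bash

for i in 1 2 3 4 ; do python3 -m creep '[[0,0,0.025,0,0,0],[0,0,0,0,0,0],[0,0,0,0,0,0]]' | grep -E "time|pos|force"; done;python3 pic.py d5
```

```text
time: 10.68
tool_pos: [0.5371, 0.0358, 0.0991]
wrist_force: [0.7, -0.1, -0.8]
time: 10.93
tool_pos: [0.5371, 0.0358, 0.0981]
wrist_force: [0.1, 0.1, -0.7]
time: 11.18
tool_pos: [0.5373, 0.0357, 0.0973]
wrist_force: [-0.6, -0.4, 0.4]
time: 11.43
tool_pos: [0.5377, 0.0357, 0.0972]
wrist_force: [-2.2, -1.3, 5.6]
```

View pics/d5s.png

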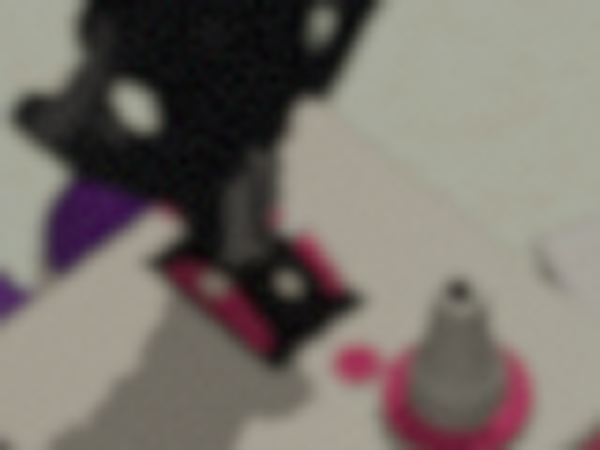

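Contact: 5.6 N upward with the tip on the tread just robot-side of its top bar. I'll draw forward about 15 mm.

```bash

python3 -m creep '[[0.05,0,-0.006,0,0,0],[0.05,0,-0.006,0,0,0],[0.05,0,-0.006,0,0,0],[0.05,0,0,0,0,0]]'
python3 -m creep '[[0.05,0,0,0,0,0],[0.05,0,0.006,0,0,0],[0.05,0,0.006,0,0,0],[0.02,0,0.006,0,0,0],[0,0,0,0,0,0]]'
python3 m.py; python3 pic.py f1
```

```text
time: 11.87
tool_pos: [0.5453, 0.034, 0.0973]
tool_rot: [3.124, -0.332, 0.001]
wrist_force: [-0.3, -0.6, 4.3]
finger_gap: -0.0002
time: 12.28
tool_pos: [0.552, 0.0326, 0.0971]
tool_rot: [-3.124, 0.333, 0.0]
wrist_force: [-2.7, 0.2, 6.9]
finger_gap: 0.0004
t 12.2833 pos [0.55202107 0.03259794 0.09712634] pump mm [-22.25  50.29] z 97.13 F [-2.72  0.17  6.93] gap 0.0004
turn units [-0.001  0.001 -0.035]
```

View pics/f1s.png

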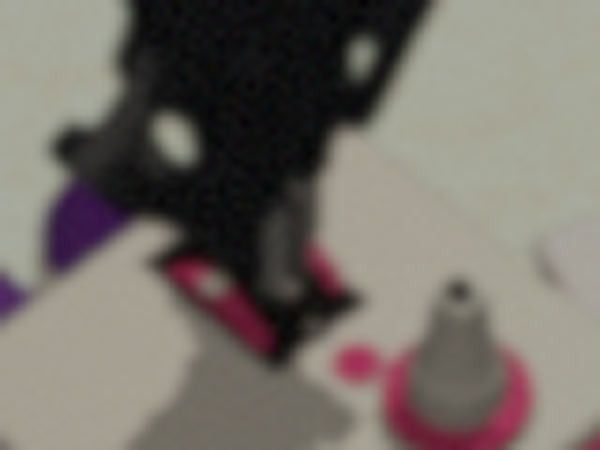

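The bars moved on: the former top bar is near (288,285) and the front one near (315,320), which is about one click. Lifting and going back.

```bash

python3 -m creep '[[0,0,-0.15,0,0,0],[0,0,-0.15,0,0,0],[-0.15,0,0,0,0,0],[-0.2,0,0,0,0,0],[-0.15,0,0,0,0,0],[0,0,0,0,0,0],[0,0,0,0,0,0]]'
python3 m.py -37 50 97.3; python3 pic.py f2
```

```text
time: 12.97
tool_pos: [0.5313, 0.037, 0.1078]
tool_rot: [3.124, -0.332, -0.001]
wrist_force: [-0.0, 0.1, -0.4]
finger_gap: -0.0
t 12.9667 pos [0.53129632 0.03704557 0.10775474] pump mm [-43.45  50.34] z 107.75 F [-0.05  0.06 -0.39] gap -0.0
turn units [ 0.001  0.005 -0.032]
shift units (40mm) [0.161 0.008 0.261]
```

View pics/f2s.png

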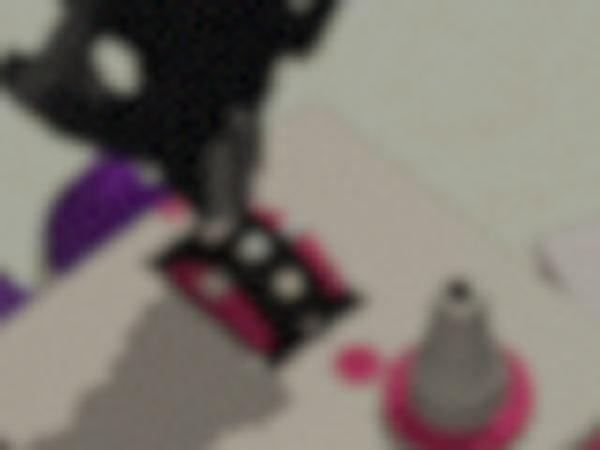

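The picture shows bars at (215,230), (255,245), (288,285) and a new one at (312,320). That is one click forward, so the wheel went from setting 2 to 3. Three more to go.

```bash

python3 -m creep '[[0.155,0.008,0.1,0,0,0],[0,0,0.1,0,0,0],[0,0,0.05,0,0,0],[0,0,0.03,0,0,0],[0,0,0,0,0,0]]'; python3 m.py
```

```text
time: 13.48
tool_pos: [0.5383, 0.0351, 0.0973]
tool_rot: [3.124, -0.333, -0.0]
wrist_force: [-0.6, -0.7, 2.6]
finger_gap: 0.0
t 13.4833 pos [0.53832651 0.03506038 0.09729657] pump mm [-36.16  49.85] z 97.3 F [-0.55 -0.74  2.62] gap 0.0
turn units [ 0.003  0.002 -0.036]
```

```bash

python3 -m creep '[[0,0,0.01,0,0,0],[0.05,0,-0.002,0,0,0],[0.05,0,-0.004,0,0,0],[0.05,0,-0.004,0,0,0],[0.05,0,0,0,0,0],[0.05,0,0,0,0,0],[0.05,0,0.006,0,0,0],[0.05,0,0.006,0,0,0],[0.02,0,0.006,0,0,0],[0,0,0,0,0,0]]'
python3 m.py; 
python3 -m creep '[[0,0,-0.15,0,0,0],[0,0,-0.15,0,0,0],[-0.15,0,0,0,0,0],[-0.2,0,0,0,0,0],[-0.15,0,0,0,0,0],[0,0,0,0,0,0],[0,0,0,0,0,0]]'
python3 m.py -36.5 50 97.3; python3 pic.py f3
```

```text
time: 14.32
tool_pos: [0.5528, 0.032, 0.0971]
tool_rot: [3.124, -0.332, -0.0]
wrist_force: [-3.1, -0.5, 7.1]
finger_gap: 0.0
t 14.3167 pos [0.55282228 0.03197289 0.09712447] pump mm [-21.34  49.84] z 97.12 F [-3.14 -0.51  7.09] gap 0.0
turn units [ 0.003  0.003 -0.035]
time: 14.9
tool_pos: [0.5322, 0.0366, 0.1079]
tool_rot: [-3.124, 0.332, 0.001]
wrist_force: [0.1, 0.3, -0.4]
finger_gap: -0.0001
t 14.9 pos [0.5322201  0.03656117 0.107865  ] pump mm [-42.45  50.05] z 107.86 F [ 0.08  0.33 -0.4 ] gap -0.0001
turn units [ 0.     0.005 -0.032]
shift units (40mm) [0.149 0.001 0.264]
```

View pics/f3s.png

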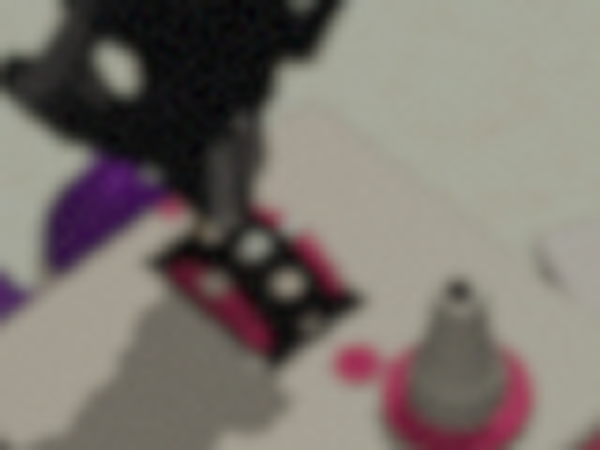

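The bars sit at the same places but are wider, with a faint yellow tint near (203,232). That fits setting 4, with yellow two clicks back. Next click.

```bash

python3 -m creep '[[0.145,0,0.1,0,0,0],[0,0,0.1,0,0,0],[0,0,0.05,0,0,0],[0,0,0.03,0,0,0],[0,0,0.01,0,0,0]]'; python3 m.py
python3 -m creep '[[0,0,0,0,0,0],[0.05,0,-0.002,0,0,0],[0.05,0,-0.004,0,0,0],[0.05,0,-0.004,0,0,0],[0.05,0,0,0,0,0],[0.05,0,0,0,0,0],[0.05,0,0.006,0,0,0],[0.05,0,0.006,0,0,0],[0.02,0,0.006,0,0,0],[0,0,0,0,0,0]]'
python3 m.py; 
python3 -m creep '[[0,0,-0.15,0,0,0],[0,0,-0.15,0,0,0],[-0.15,0,0,0,0,0],[-0.2,0,0,0,0,0],[-0.15,0,0,0,0,0],[0,0,0,0,0,0],[0,0,0,0,0,0]]'
python3 m.py -36.5 50 97.3; python3 pic.py f4
```

```text
time: 15.42
tool_pos: [0.539, 0.0349, 0.0972]
tool_rot: [3.124, -0.333, 0.0]
wrist_force: [-1.3, -0.7, 5.3]
finger_gap: -0.0005
t 15.4167 pos [0.53903017 0.03491205 0.0972226 ] pump mm [-35.44  49.85] z 97.22 F [-1.35 -0.73  5.26] gap -0.0005
turn units [ 0.003 -0.001 -0.036]
time: 16.25
tool_pos: [0.5534, 0.0319, 0.0971]
tool_rot: [3.124, -0.333, -0.001]
wrist_force: [-4.0, -1.4, 6.8]
finger_gap: 0.0
t 16.25 pos [0.55335572 0.03189662 0.09708878] pump mm [-20.8   49.88] z 97.09 F [-4.04 -1.43  6.78] gap 0.0
turn units [ 0.002  0.004 -0.035]
time: 16.83
tool_pos: [0.5328, 0.0364, 0.1079]
tool_rot: [3.124, -0.332, -0.001]
wrist_force: [-0.8, -0.6, -0.0]
finger_gap: -0.0001
t 16.8333 pos [0.53278595 0.0364265  0.10793112] pump mm [-41.86  50.04] z 107.93 F [-0.83 -0.57 -0.01] gap -0.0001
turn units [ 0.001  0.005 -0.032]
shift units (40mm) [0.134 0.001 0.266]
```

View pics/f4s.png

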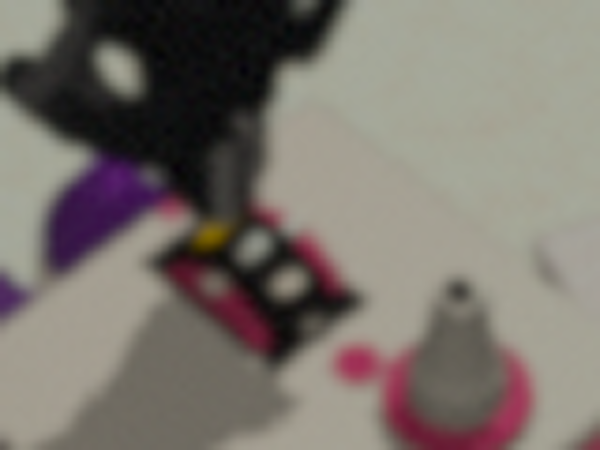

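Yellow is now at (210,237), one click behind the top bar at (255,245), so this is setting 5. One more.

```bash

python3 -m creep '[[0.125,0,0.1,0,0,0],[0,0,0.1,0,0,0],[0,0,0.05,0,0,0],[0,0,0.03,0,0,0],[0,0,0.01,0,0,0]]'; python3 m.py
python3 -m creep '[[0,0,0,0,0,0],[0.05,0,-0.002,0,0,0],[0.05,0,-0.004,0,0,0],[0.05,0,-0.004,0,0,0],[0.05,0,0,0,0,0],[0.05,0,0,0,0,0],[0.05,0,0.006,0,0,0],[0.05,0,0.006,0,0,0],[0.01,0,0.006,0,0,0],[0,0,0,0,0,0]]'
python3 m.py; 
python3 -m creep '[[0,0,-0.15,0,0,0],[0,0,-0.3,0,0,0],[0,0,-0.6,0,0,0],[0,0,-0.4,0,0,0],[-0.2,0.4,0,0,0,0],[-0.2,0.6,0,0,0,0],[0,0.6,0,0,0,0],[0,0.6,0,0,0,0],[0,0.4,0,0,0,0],[0,0,0,0,0,0],[0,0,0,0,0,0],[0,0,0,0,0,0]]'
python3 m.py -30 -60 135; python3 pic.py f5
```

```text
time: 17.35
tool_pos: [0.5387, 0.035, 0.0972]
tool_rot: [3.124, -0.333, -0.0]
wrist_force: [-1.8, -1.4, 5.5]
finger_gap: -0.0002
t 17.35 pos [0.53869731 0.03501099 0.09722095] pump mm [-35.79  49.88] z 97.22 F [-1.79 -1.37  5.53] gap -0.0002
turn units [ 0.003  0.002 -0.035]
time: 18.18
tool_pos: [0.5529, 0.032, 0.0971]
tool_rot: [3.124, -0.332, 0.0]
wrist_force: [-1.9, -0.6, 7.2]
finger_gap: -0.0002
t 18.1833 pos [0.55290243 0.03197474 0.09713801] pump mm [-21.26  49.86] z 97.14 F [-1.91 -0.58  7.2 ] gap -0.0002
turn units [ 0.002 -0.001 -0.035]
time: 19.18
tool_pos: [0.5152, -0.0656, 0.1547]
tool_rot: [-3.123, 0.332, -0.001]
wrist_force: [0.8, -0.7, 0.4]
finger_gap: -0.0003
t 19.1833 pos [ 0.51518903 -0.06562591  0.15467771] pump mm [-37.9  -53.44] z 154.68 F [ 0.76 -0.74  0.41] gap -0.0003
turn units [-0.007 -0.003 -0.033]
shift units (40mm) [0.198 0.164 0.492]
```

View pics/f5s.png

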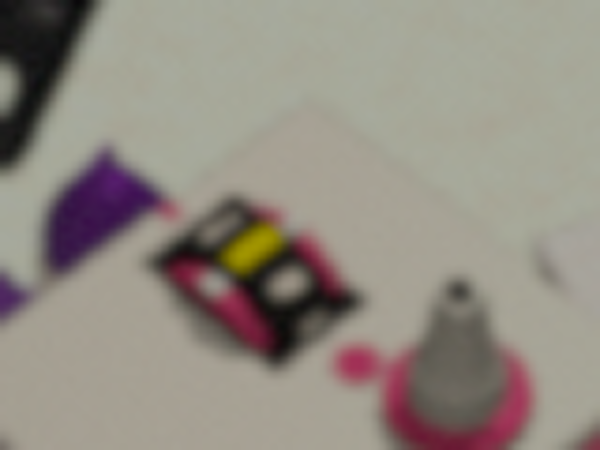

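View pics/f5t.png

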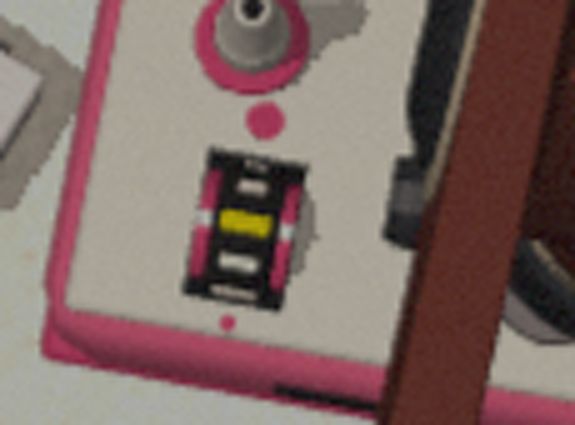

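Yellow bar sits squarely between the white pointers (top crop 245,222), and the pump hasn't moved (pink dot still at 228,322). Now over the button and down.

```bash

python3 -m creep '[[0.1,0.08,0,0,0,0],[0.1,0.08,0.2,0,0,0],[0,0,0.3,0,0,0],[0,0,0.3,0,0,0],[0,0,0.2,0,0,0],[0,0,0,0,0,0],[0,0,0,0,0,0]]'; python3 m.py -30 -60 104
python3 - <<'E'
from h import *
g=manip.grab_frame("scene")
im=(g["color"][175:250,195:295,::-1]/255.)**.6
cv2.imwrite("pics/g1.png",cv2.resize((im*255).astype(np.uint8),None,fx=6,fy=6,interpolation=cv2.INTER_CUBIC))
E
```

```text
time: 19.87
tool_pos: [0.5205, -0.0738, 0.1129]
tool_rot: [-3.123, 0.332, 0.004]
wrist_force: [0.7, -0.8, -0.6]
finger_gap: 0.0002
t 19.8667 pos [ 0.52054163 -0.0737681   0.11289721] pump mm [-30.98 -60.3 ] z 112.9 F [ 0.72 -0.75 -0.55] gap 0.0002
turn units [-0.003  0.031 -0.034]
shift units (40mm) [ 0.025 -0.007  0.222]
```

View pics/g1.png

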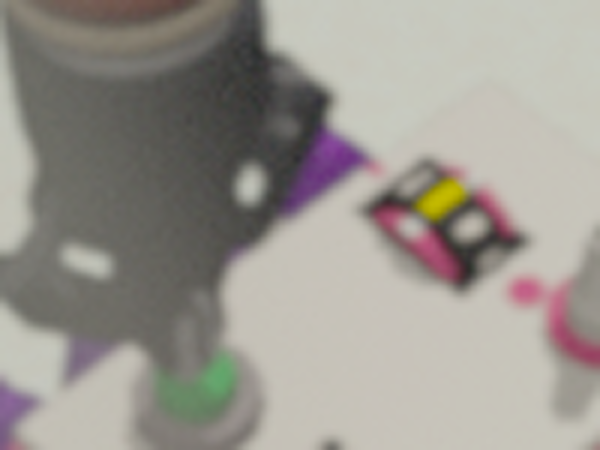

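The tip (190,365) hangs over the green button, and yellow is still set.

```bash

python3 -m creep '[[0.01,0,0.1,0,0,0],[0.01,0,0.08,0,0,0],[0,0,0.05,0,0,0],[0,0,0,0,0,0]]'|grep -E "pos|force"
for i in 1 2 3; do python3 -m creep '[[0,0,0.03,0,0,0],[0,0,0,0,0,0]]'|grep -E "time|pos|force";done
```

```text
tool_pos: [0.522, -0.0742, 0.1048]
wrist_force: [-0.6, 0.2, 0.4]
time: 20.42
tool_pos: [0.5224, -0.0743, 0.1042]
wrist_force: [-1.4, 0.1, 1.0]
time: 20.58
tool_pos: [0.5225, -0.0744, 0.1032]
wrist_force: [-1.1, 0.1, 1.9]
time: 20.75
tool_pos: [0.5225, -0.0744, 0.1019]
wrist_force: [-0.8, 0.5, 2.6]
```

```bash

for i in 1 2 3 4; do python3 -m creep '[[0,0,0.03,0,0,0],[0,0,0,0,0,0]]'|grep -E "time|pos|force";done
```

```text
time: 20.92
tool_pos: [0.5225, -0.0744, 0.1007]
wrist_force: [-0.3, 0.0, 3.5]
time: 21.08
tool_pos: [0.5225, -0.0744, 0.0994]
wrist_force: [-0.9, -0.4, 5.2]
time: 21.25
tool_pos: [0.5225, -0.0744, 0.0984]
wrist_force: [-0.7, 0.5, 4.4]
time: 21.42
tool_pos: [0.5226, -0.0744, 0.0982]
wrist_force: [-2.8, 0.4, 10.3]
```

Bottomed out at 10 N after about 6 mm of travel. I'll hold briefly, then lift well clear and move off to see.

```bash

python3 -m creep '[[0,0,0.01,0,0,0],[0,0,0,0,0,0],[0,0,0,0,0,0]]'|grep -E "time|pos|force"
python3 -m creep '[[0,0,-0.1,0,0,0],[0,0,-0.3,0,0,0],[0,0,-0.7,0,0,0],[0,0,-0.8,0,0,0],[0,0,-0.8,0,0,0],[0,0,-0.5,0,0,0],[-0.3,0.6,0,0,0,0],[-0.3,0.9,0,0,0,0],[-0.3,0.9,0,0,0,0],[-0.3,0.9,0,0,0,0],[-0.3,0.9,0,0,0,0],[-0.1,0.5,0,0,0,0],[0,0,0,0,0,0],[0,0,0,0,0,0],[0,0,0,0,0,0]]'
python3 - <<'E'
from h import *
f=manip.grab_frame("top");im=f["color"][:,:,::-1]
cv2.imwrite("pics/top9.png",im)
g=manip.grab_frame("scene")
im=(g["color"][165:275,185:345,::-1]/255.)**.6
cv2.imwrite("pics/g2.png",cv2.resize((im*255).astype(np.uint8),None,fx=4.8,fy=4.8,interpolation=cv2.INTER_CUBIC))
a=cv2.imread("pics/top0.png")[100:310,150:490];b=cv2.imread("pics/top9.png")[100:310,150:490]
cv2.imwrite("pics/cmp.png",cv2.resize(np.vstack([a,b]),None,fx=1.4,fy=1.4))
E
```

```text
time: 21.67
tool_pos: [0.5226, -0.0744, 0.0982]
wrist_force: [-4.3, 0.8, 11.8]
time: 22.92
tool_pos: [0.4201, -0.244, 0.2242]
tool_rot: [-3.123, 0.332, 0.001]
wrist_force: [-0.1, -0.4, -0.5]
finger_gap: 0.0003
```

View pics/g2.png

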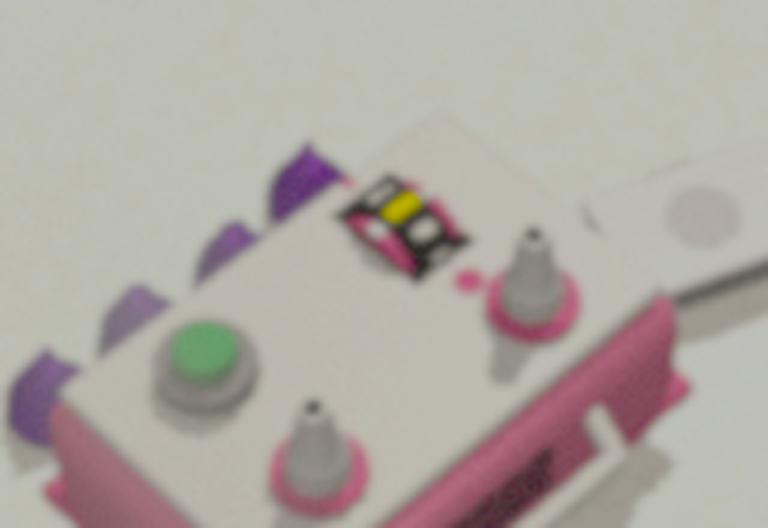

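View pics/cmp.png

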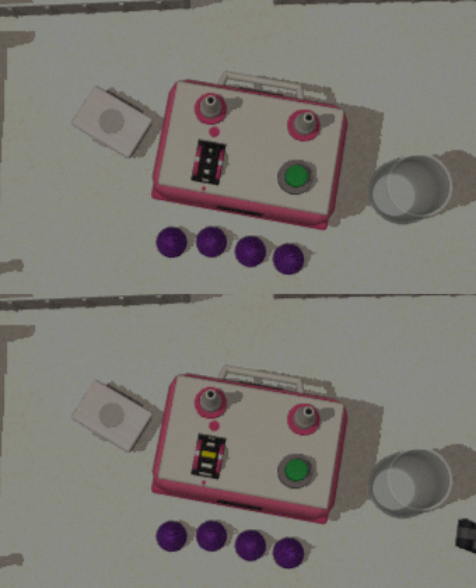

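Yellow is set (403,207 in the scene crop), the button is up again, and the pump and bystanders look unmoved between the before and after pictures. Handing in.

```bash
python3 -c "
from rig import manip
print(manip.job_done())"
```

```text
the job is handed in; nothing more can be done
None
```

The pump is set to yellow, and I then pressed the green start button fully down and let it come up. I handed the job in shortly after 23 s on the robot's clock (limit 54 s).

- **Wheel:** it started at setting 2. Four strokes of about 14–15 mm with the shut fingertips, at 3–7 N, took it to setting 6. Pictures from both cameras showed the yellow bar between the white pointers before I touched the button.
- **Button:** it went down about 6 mm and bottomed out at 10–12 N. I held it about 0.25 s, then let go.
- **Last checks:** in the final pictures the button is up and the wheel is still on yellow. The pump, weights, cup and tin look unmoved against the first picture, and the gripper is clear of everything.
- **What disagreed:** the fingertips touched with the reported TCP about 25 mm lower than the given heights imply, at both the wheel and the button. I relied on the force reading and pictures instead. The two cameras also differed by about 3 mm on where the wheel top is, which did not matter here.

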